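# Set the jig and hold the condenser carrier level above it

## Task

Turn the assembly jig's knob until the pointer on its carriage stands opposite the pointed index on the scale bar. Then pick up the condenser carrier by its balance point and hold it level, without letting it tip on the way, about four centimetres clear above the carriage, with the round barrel over the ring seat and the end block over the channel seat, ready to be lowered. Finish while still holding it there, touching nothing with it, and leave the other things on the bench where they are.

Things in the scene. Friction and masses are not known exactly. Their poses are not given: they have to be found in the camera images.
- jig: assembly jig: fixed dark steel base plate 310 x 190 x 12 mm with a sliding aluminium carriage, a knob and a scale bar. Origin on the bench under the middle of the carriage's track; x along the carriage's travel (ring seat end -x, channel seat end +x), y towards the scale bar, z up. Left or right of the robot's centre line, yaw within 0.35 rad
- knob_grip (a point): middle of the upright round black knob (38 mm diameter, 52 to 78 mm above the bench, vertical axis), 66 mm above the bench, at jig x 0, y -88 mm, on a grey housing 50 x 50 mm with its top at 48 mm. Highest thing on the jig; grip it from above across any diameter
- jig_knob (a joint): knob angle, rad, growing clockwise seen from above. Clockwise drives the carriage towards the jig's +x by rack and pinion, 9 mm per rad (carriage at mid-track at 0, stops at +-3.9). Turns easily (about 0.05 N m), stays where left. At the start the pointer is 10 to 31 mm on the -x side of the index, so it may take several grasps
- pointer (a point): tip of the narrow steel pointer (3 mm wide) that sticks out from the carriage's +y edge, 35 mm above the bench; it moves with the carriage
- mark (a point): tip of the pointed dark steel index (3 mm wide) that is clamped on the white graduated scale bar and points back at the pointer, 35 mm above the bench. Where along the bar it is clamped differs from start to start; axes as the jig's. Leave it where it is. Aligned means that pointer and mark have the same jig x.
- ring_seat (a point): centre of the mouth of the steel ring seat (74 mm outside, 56 mm inside diameter) at the carriage's -x end, 44 mm above the bench; axes as the jig's; moves with the carriage
- channel_seat (a point): centre of the mouth of the channel seat at the carriage's +x end (two steel cheeks 34 mm long, 40 mm apart), 180 mm from the ring seat, 44 mm above the bench; moves with the carriage
- carrier: condenser carrier, loose, 0.35 to 0.5 kg: heavy black barrel (52 mm diameter, 46 mm tall), aluminium arm (18 mm wide, 16 to 32 mm above its underside), aluminium end block (28 x 36 x 32 mm). Rests on barrel and block. Origin on the underside below the balance point, on the arm 62 mm from the barrel axis, 118 mm from the block centre: grip here across y (within 22 mm). x from barrel to block, z up
- barrel_foot (a point): centre of the barrel's underside (carrier x -62 mm)
- block_foot (a point): centre of the end block's underside (carrier x +118 mm)
- petri_dish: closed clear petri dish, 80 mm diameter, 17 mm tall, bystander, origin under its centre
- dropper_bottle: small amber dropper bottle, 28 mm diameter, 45 mm tall, bystander, origin under its centre
- objective: steel microscope objective standing on end, 32 mm diameter, 45 mm tall, bystander, origin under its centre
Mind the look-alikes: they are no part of the job. What is shaped like the carrier but blue or purple is not meant.

How it is judged:
By the outcome, as a careful person would: the job done as asked, in the order asked, and still so for the second after the job is handed in, while the arm keeps its last pose, push and grip.
It also fails if it takes over 72 s, if anything falls off the work surface, if the arm or the gripper's body presses on something with over 40 N, if the wrist force passes 120 N, or if a joint passes its speed limit or range.

## Robot

A 6-joint arm with a two-finger parallel gripper is mounted at the origin on the work surface. World frame = base frame: x ahead of the robot, y to its left, z up, the work surface at z = 0. Lengths are in m, angles in rad, forces in N, time in s.
With the tool pointing down it reaches from about 0.275 to 0.75 m from the base axis. Payload 10.2 kg.
Tool frame: the origin (TCP) lies midway between the tips of the shut fingers; the grasp point (between the pads) lies 19 mm behind it (env.hold_point_z is the distance from the TCP to the grasp point, in m); z points along the fingers, y is the line along which they close (so a half turn about z gives the same grasp; the last joint's range is limited). The gripper opens to 85 mm and grips with 20 to 120 N. Pads are 22 mm wide; open, the fingers measure 114 mm over their backs; the gripper's body (76 mm by 85 mm) begins 54 mm behind the grasp point. The pads swing forward as they close: fully open they stand 13 mm farther back than shut.
Start: joints at [-1.403, 0.313, 1.498, -0, 1.331, -0.223], TCP at [0.2, -0.485, 0.231] pointing down, gripper open.
Joint ranges: [-2.94, 2.94], [-0.97, 2.17], [0.19, 2.56], [-1.23, 4.37], [0.02, 3.11], [-2.88, 2.88]. Speed limits (rad/s): [2.39, 2.39, 3.01, 3.14, 3.14, 3.14].

## Interface

Orientations are given as a unit quaternion [x, y, z, w].
In Python, from bench import env, kinematics, monitor, eyes, job gives the robot as it stands. The module is installed in compiled form; this text tells all that it offers. Calls block until the motion is done:
- env.reach(position, orientation): joint-space move of the TCP to a pose.
- env.movel(position, velocity=0.15, frame=None, guard=None): straight line of the TCP; frame=None keeps the orientation; velocity is the mean speed in m/s. With guard (N) it stops when the force on the tool has changed by that much, and returns True; else False.
- env.set_joints(angles): joint-space move.
- env.release() and env.close_gripper(effort=None): open the fingers fully, or close them until they stop; effort is the grip in N (None keeps the last).
- env.hold(seconds).
- kinematics.ik(position, orientation): joint angles nearest the present ones, or None.
- monitor.sense(): the state.
- eyes.grab_frame(name): name is "scene" or "top"; returns a dict with "frame" (400x640x3 uint8, red, green, blue), "mtx" (3x3 intrinsics, pixels), "view" (4x4, takes a point from world to camera coordinates). Camera axes: x right, y down, z forward; pixel columns grow to the right and rows downward; lengths in m; the calibration is good to about 2 mm. A picture is of the moment at which its call begins. There is no depth.
A pose or a line that the arm cannot do raises env.MotionError and nothing moves.
- job.hand_in(): hands the job in; it is judged then, once.
The state is a dict: "clock": time; "joints": joint angles; "qvel": joint speeds; "joint_efforts": joint torques, N m; "position": TCP position; "ee_rot": TCP orientation; "contact_force": force on the tool from outside, world axes, zero at the start; "ft_torque": the same for the moment, N m; "finger_gap": opening from 0.0 (shut) to 1.0 (fully open); "gripper_force": force on a finger pad.
Only numpy, scipy, OpenCV 4.12 (cv2) and the standard library are available. Lean on these libraries where they do the work, as an engineer would, in place of code of your own. Each camera call takes 0.05 s, during which the arm holds its last target. There are 200 camera calls.

## Working session

There is one attempt and no reset: what is moved stays moved. The work goes in short steps, each a Python script; the robot and the scene stay as the last script left them, time stands still between calls to the robot, and variables do not carry over. Pictures are saved under pics/ and viewed, at most 10 in all, crops included, and the job is handed in when it is done.

```bash
mkdir -p pics
cat > h.py <<'E'
import numpy as np, cv2
from bench import env, kinematics, monitor, eyes, job
from scipy.spatial.transform import Rotation as R
def snap(n,cam):
    f=eyes.grab_frame(cam); cv2.imwrite(f'pics/{n}.png',f['frame'][:,:,::-1]); np.savez(f'pics/{n}.npz',mtx=f['mtx'],view=f['view']); return f
def crop(n,u0,v0,w,h,s,out):
    im=cv2.imread(f'pics/{n}.png')[v0:v0+h,u0:u0+w]; cv2.imwrite(f'pics/{out}.png',cv2.resize(im,None,fx=s,fy=s,interpolation=cv2.INTER_CUBIC))
def world(n,uv,z):
    d=np.load(f'pics/{n}.npz'); V=d['view']; r=V[:3,:3].T@np.linalg.solve(d['mtx'],[*uv,1]); c=-V[:3,:3].T@V[:3,3]
    return c+r*(z-c[2])/r[2]
def pix(n,p):
    d=np.load(f'pics/{n}.npz'); q=d['mtx']@(d['view']@[*p,1])[:3]; return q[:2]/q[2]
def down(a): # tool y (closing) direction at world angle a
    return R.from_matrix(np.array([[np.sin(a),np.cos(a),0],[-np.cos(a),np.sin(a),0],[0,0,-1.]]) if 0 else np.column_stack([np.cross([np.cos(a),np.sin(a),0],[0,0,-1]),[np.cos(a),np.sin(a),0],[0,0,-1]])).as_quat()
E
python3 - <<'E'
from h import *
for c in('scene','top'):
    snap(c+'0',c)
    d=np.load(f'pics/{c}0.npz');print(c,-d['view'][:3,:3].T@d['view'][:3,3],d['mtx'][0,0])
s=monitor.sense();print(s['clock'],s['position'],s['ee_rot'],env.hold_point_z)
E
```

```text
scene [ 1.36411944 -0.34649712  0.77745547] 416.35502642677415
top [ 0.40800286 -0.11628681  1.46217568] 435.7358672527493
0.1 [ 0.19993613 -0.48521348  0.23079321] [ 9.80971533e-01  1.94150780e-01  2.04160651e-05 -5.69905636e-04] 0.0187
```

View pics/top0.png

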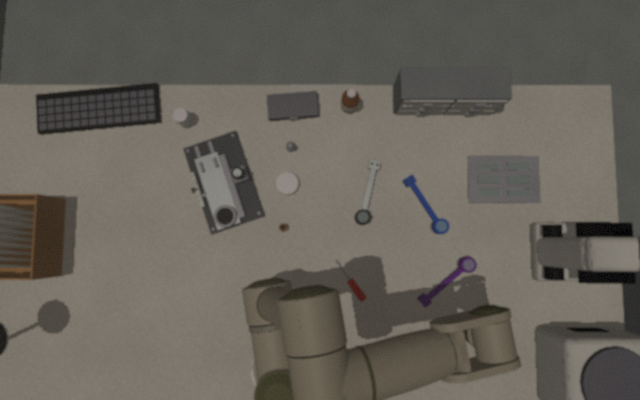

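View pics/scene0.png

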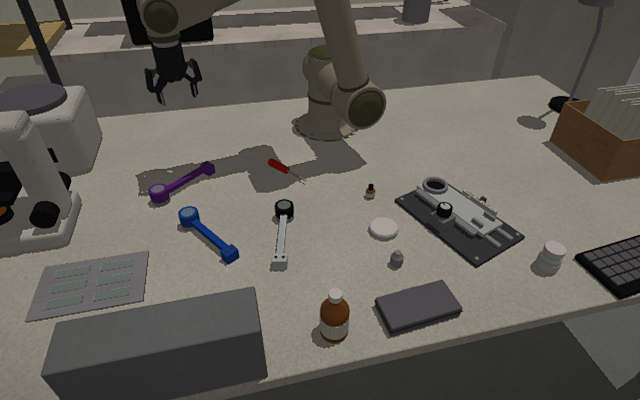

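Candidates: the silver arm with black barrel (barrel 363,216; block 374,165 in top), the blue one (425,205) and the purple one (447,282). The silver one matches the description. The jig is at (223,183). I'll check these in crops.

Run:
```python
from h import *
crop('top0',175,125,100,115,5,'a');crop('top0',340,150,60,80,5,'b')
a=cv2.imread('pics/a.png');b=cv2.imread('pics/b.png');b=cv2.copyMakeBorder(b,0,a.shape[0]-b.shape[0],0,0,0)
cv2.imwrite('pics/c1.png',cv2.convertScaleAbs(np.hstack([a,b]),alpha=1.4))
crop('scene0',390,165,140,105,5.7,'c2')
```

```text
(no output)
```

View pics/c1.png

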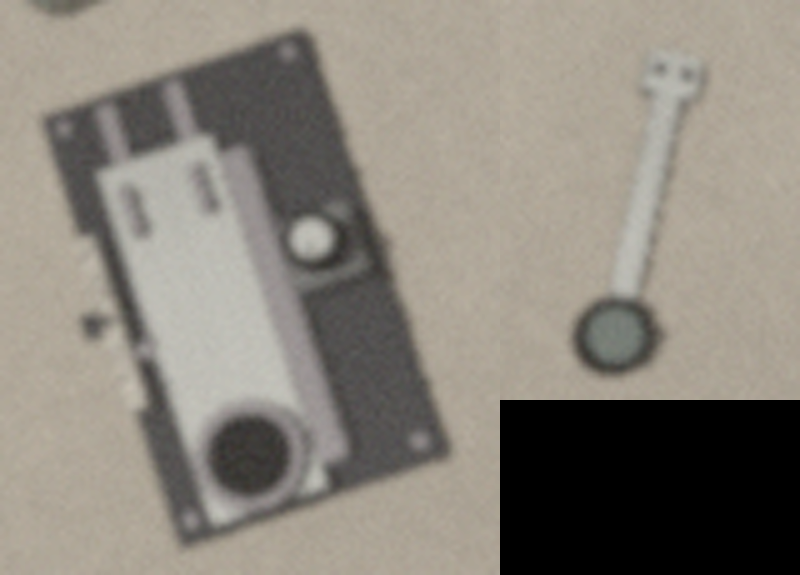

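View pics/c2.png

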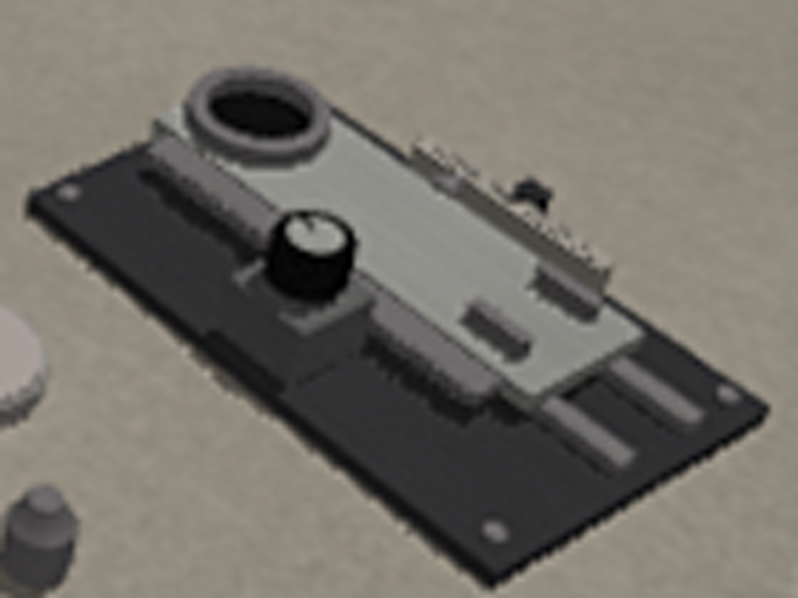

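The crops confirm the silver carrier: barrel at crop (617,335), block at (672,73). The jig's ring is at (252,455) with its knob cap at (313,238), and the pointer is near (145,350) with the index near (105,322). Now I'll fit the poses.

```bash
cat > fit.py <<'E'
from h import *
from scipy.optimize import least_squares
T=lambda u,v:('top0',(u+.5)/5-.5+175,(v+.5)/5-.5+125)
S=lambda u,v:('scene0',(u+.5)/5.7-.5+390,(v+.5)/5.7-.5+165)
def model(p):
    x,y,a,s,xm,ox,oy,py,my=p
    c=lambda i,j:(ox+i*.155,oy+j*.095,.012)
    return [(c(1,1),T(43,118)),(c(1,-1),T(305,30)),(c(-1,-1),T(450,455)),(c(-1,1),T(182,545)),
     (c(1,1),S(767,405)),(c(1,-1),S(490,583)),(c(-1,-1),S(27,195)),
     ((0,-.088,.078),T(313,238)),((0,-.088,.078),S(317,230)),
     ((s-.09,0,.044),T(252,455)),((s-.09,0,.044),S(259,112)),((s+.09,0,.044),T(170,201)),((s+.09,0,.044),S(538,303)),
     ((s,py,.035),T(140,350)),((s,py,.035),S(452,178)),((xm,my,.035),T(112,320)),((xm,my,.035),S(520,195))]
def W(p,q): 
    c,s_=np.cos(p[2]),np.sin(p[2]); return (p[0]+c*q[0]-s_*q[1],p[1]+s_*q[0]+c*q[1],q[2])
def res(p): return np.concatenate([pix(o[0],W(p,q))-o[1:] for q,o in model(p)])
r=least_squares(res,[.5,.2,.2,-.01,.01,0,0,.07,.09],loss='soft_l1',x_scale=.01)
if __name__=='__main__':
    print(r.x.round(4)); print(r.fun.reshape(-1,2).round(1).tolist())
    b=world('top0',(340+117.5/5-.5,150+335.5/5-.5),.046);k=world('top0',(340+172.5/5-.5,150+73.5/5-.5),.032)
    print(b,k,np.linalg.norm((b-k)[:2]),pix('scene0',b),pix('scene0',k))
E
python3 fit.py
```

```text
[ 5.987e-01  2.460e-01  3.406e-01 -2.470e-02  2.500e-03 -2.000e-04
 -2.650e-02  4.870e-02  6.380e-02]
[[-0.7, -0.3], [-0.0, -1.1], [0.2, -0.1], [-0.2, 0.8], [0.1, 0.7], [0.1, -1.2], [-1.3, -0.1], [-0.5, 0.0], [-1.0, 1.3], [-0.7, -0.1], [-0.3, -0.6], [-1.3, -0.6], [-0.8, 0.0], [-0.1, 0.3], [0.0, 0.7], [-1.4, 0.1], [-0.9, 0.9]]
[ 0.48818021 -0.24458118  0.046     ] [ 0.66306022 -0.28324434  0.032     ] 0.17910292561071595 [282.51820242 204.88072297] [278.64647164 256.69072176]
```

Run:
```python
from fit import *
p=r.x; k=np.array(W(p,(0,-.088,.07))); print('knob',k)
for a in np.arange(-np.pi,np.pi,np.pi/6):
    j=kinematics.ik([k[0],k[1],.2],down(a)); 
    if j is not None: base=(a,j[5]); print(round(a,2),np.round(j,2))
```

```text
knob [0.62804874 0.16306582 0.07      ]
-2.62 [ 0.07  0.61  1.12 -0.    1.4   2.69]
-2.09 [ 0.07  0.61  1.12 -0.    1.4   2.17]
-1.57 [ 0.07  0.61  1.12 -0.    1.4   1.64]
-1.05 [ 0.07  0.61  1.12 -0.    1.4   1.12]
-0.52 [ 0.07  0.61  1.12 -0.    1.4   0.6 ]
-0.0 [ 0.07  0.61  1.12 -0.    1.4   0.07]
0.52 [ 0.07  0.61  1.12 -0.    1.4  -0.45]
1.05 [ 0.07  0.61  1.12 -0.    1.4  -0.97]
1.57 [ 0.07  0.61  1.12 -0.    1.4  -1.5 ]
2.09 [ 0.07  0.61  1.12 -0.    1.4  -2.02]
2.62 [ 0.07  0.61  1.12 -0.    1.4  -2.54]
```

Run:
```python
from fit import *
p=r.x; k=np.array(W(p,(0,-.088,.07))); q=down(1.6)
dphi=(p[4]-p[3])/.009; print('turn',dphi)
env.reach([k[0],k[1],.2],q)
hit=env.movel([k[0],k[1],.052],.1,guard=12); s=monitor.sense(); print(hit,s['position'],s['contact_force'])
if not hit:
    env.close_gripper(40); s=monitor.sense(); print(s['finger_gap'],s['contact_force'],s['gripper_force'])
    j=np.array(s['joints']); 
    n=6
    for i in range(n):
        j[5]+=dphi/n; env.set_joints(j)
    s=monitor.sense(); print(s['position'],s['joints'][5],s['contact_force'],s['ft_torque'])
    env.release(); env.movel([k[0],k[1],.2],.15)
    env.reach([.548,-.264,.2],down(np.arctan2(-.0387,.175)+np.pi/2))
    print(monitor.sense()['clock'],monitor.sense()['joints'])
    snap('top1','top');snap('scene1','scene')
    crop('top1',175,125,100,115,5,'a');cv2.imwrite('pics/c3.png',cv2.convertScaleAbs(cv2.imread('pics/a.png'),alpha=1.4))
    crop('scene1',440,175,70,60,10,'c4')
```

```text
turn 3.027650943312476
False [0.62836097 0.16310152 0.05260074] [-0.8836515   0.32086682  0.24991698]
0.42983301623135384 [-1.67154512  4.63215728  5.15961388] 40.380685329437256
[0.62948985 0.16389825 0.0525701 ] 1.498759235192905 [ 7.81364471  5.21781342 -3.24952844] [ 0.83792882 -1.18878516 -0.04532547]
12.8833 [-6.40983729e-01  5.20587657e-01  1.27541994e+00  4.08029929e-05
  1.34565098e+00 -1.99413990e+00]
```

View pics/c3.png

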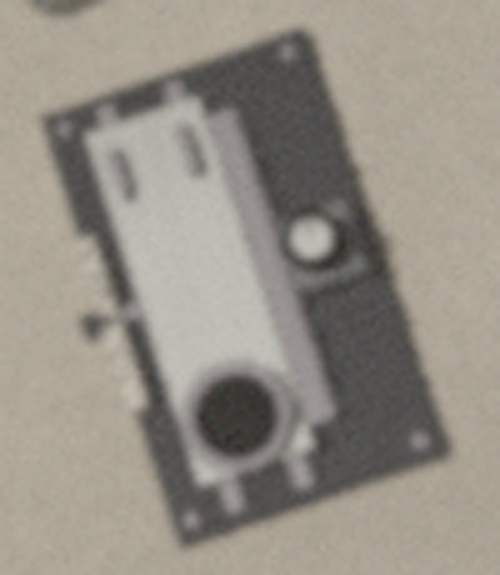

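View pics/c4.png

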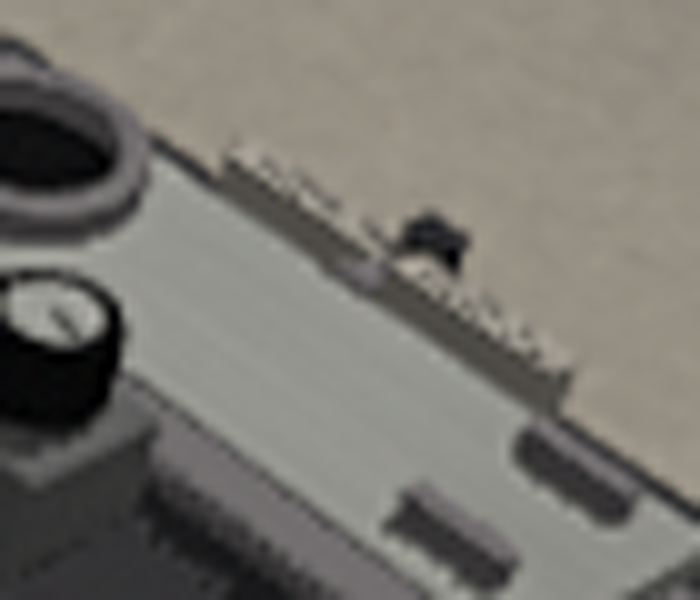

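```bash
cat > look.py <<'E'
from fit import *
def look(out,N=10):
    ims=[]
    for cam,u0,v0,w,h in(('top',183,178,32,30),('scene',462,186,32,30)):
        A=np.mean([eyes.grab_frame(cam)['frame'][v0:v0+h,u0:u0+w].astype(float) for _ in range(N)],0)[:,:,::-1]
        A=cv2.resize(np.clip(A*(1.5 if cam=='top' else 1.2),0,255).astype(np.uint8),None,fx=12,fy=12,interpolation=cv2.INTER_CUBIC)
        for xm in np.arange(-.006,.0121,.003):
            for y0,y1 in((.025,.04),(.09,.105)):
                P=[tuple(int(t) for t in (pix(cam+'0',W(r.x,(xm,y,.035)))-[u0,v0]+.5)*12) for y in(y0,y1)]
                cv2.line(A,*P,(0,0,255) if abs(xm)<1e-6 else (0,160,0),1)
        ims.append(A)
    cv2.imwrite(f'pics/{out}.png',np.hstack(ims))
E
python3 -c "from look import *; look('c5')"
```

```text
(no output)
```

View pics/c5.png

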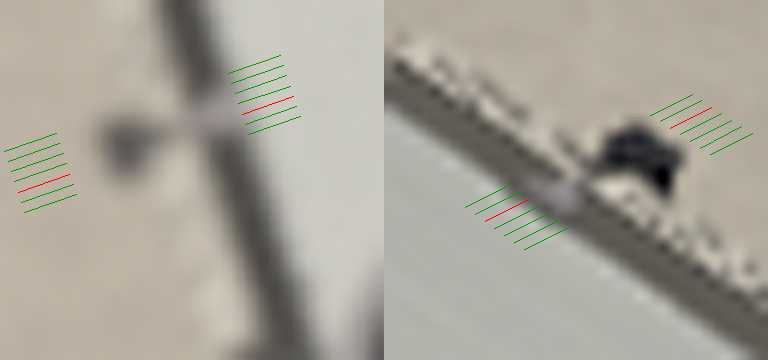

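Run:
```python
from fit import *
xs=np.arange(-.008,.0121,.0005)
for cam in('top','scene'):
    A=np.mean([eyes.grab_frame(cam)['frame'].astype(float).mean(2) for _ in range(12)],0).astype(np.float32)
    for y in np.arange(.044,.074,.003):
        P=np.array([pix(cam+'0',W(r.x,(x,y,.035))) for x in xs],np.float32)
        v=cv2.remap(A,P[None,:,0],P[None,:,1],cv2.INTER_CUBIC)[0]
        b=np.polyval(np.polyfit(xs[[0,1,2,3,-4,-3,-2,-1]],v[[0,1,2,3,-4,-3,-2,-1]],1),xs); d=v-b
        sg=1 if d.max()>-d.min() else -1; w=np.clip(d*sg-.4*(d*sg).max(),0,None)
        print(cam,round(y,3),'bright' if sg>0 else 'dark',round(abs(d).max(),1),round(1e3*(w*xs).sum()/w.sum(),2))
```

```text
top 0.044 bright 35.2 2.26
top 0.047 bright 40.8 2.23
top 0.05 bright 32.8 2.21
top 0.053 bright 10.5 2.77
top 0.056 dark 10.9 0.86
top 0.059 dark 23.3 1.43
top 0.062 dark 32.0 1.73
top 0.065 dark 36.8 2.06
top 0.068 dark 38.5 2.34
top 0.071 dark 38.3 2.3
scene 0.044 bright 29.3 2.78
scene 0.047 bright 38.8 2.82
scene 0.05 bright 47.7 2.26
scene 0.053 bright 46.5 0.8
scene 0.056 dark 22.4 3.52
scene 0.059 dark 49.2 1.86
scene 0.062 dark 49.5 1.21
scene 0.065 dark 71.6 1.77
scene 0.068 dark 93.0 1.14
scene 0.071 dark 79.1 -0.05
```

```bash
python3 - <<'E'
from fit import *
p=r.x; k=np.array(W(p,(0,-.088,.07))); q=down(.3)
env.reach([k[0],k[1],.15],q)
hit=env.movel([k[0],k[1],.052],.1,guard=12)
if not hit:
    env.close_gripper(40); j=np.array(monitor.sense()['joints']); j[5]-=.075; env.set_joints(j); env.hold(.2)
    env.release(); env.movel([k[0],k[1],.17],.15)
    env.reach([.548,-.264,.2],down(np.arctan2(-.0387,.175)+np.pi/2))
print(hit,monitor.sense()['clock'])
E
sed -i 's/x/x/' fit.py
cat > prof.py <<'E'
from fit import *
xs=np.arange(-.008,.0121,.0005)
for cam,ys in(('top',(.044,.047,.05,.056,.059,.062,.065)),('scene',(.044,.047,.05,.059,.062,.065))):
    A=np.mean([eyes.grab_frame(cam)['frame'].astype(float).mean(2) for _ in range(12)],0).astype(np.float32)
    for y in ys:
        P=np.array([pix(cam+'0',W(r.x,(x,y,.035))) for x in xs],np.float32)
        v=cv2.remap(A,P[None,:,0],P[None,:,1],cv2.INTER_CUBIC)[0]
        b=np.polyval(np.polyfit(xs[[0,1,2,3,-4,-3,-2,-1]],v[[0,1,2,3,-4,-3,-2,-1]],1),xs); d=v-b
        sg=1 if d.max()>-d.min() else -1; w=np.clip(d*sg-.4*(d*sg).max(),0,None)
        print(cam,y,sg,round(1e3*(w*xs).sum()/w.sum(),2))
E
python3 prof.py
```

```text
False 21.95
top 0.044 1 1.93
top 0.047 1 1.85
top 0.05 1 1.91
top 0.056 -1 0.32
top 0.059 -1 1.32
top 0.062 -1 1.75
top 0.065 -1 2.06
scene 0.044 1 2.14
scene 0.047 1 1.1
scene 0.05 1 0.74
scene 0.059 -1 1.13
scene 0.062 -1 0.89
scene 0.065 -1 1.76
```

Run:
```python
from fit import *
b=np.array([.4882,-.2446]);k=np.array([.6631,-.2832]);o=b+(k-b)*62/180;yaw=np.arctan2(*(k-b)[::-1])
q=down(yaw+np.pi/2)
env.reach([*o,.12],q)
hit=env.movel([*o,.008],.08,guard=10); print(hit,monitor.sense()['position'])
if not hit:
    env.close_gripper(100); s=monitor.sense(); print(s['finger_gap'],s['gripper_force'],s['contact_force'],s['ft_torque'])
    env.movel([*o,.05],.05); env.hold(.3); s=monitor.sense(); print(s['contact_force'],s['ft_torque'],s['position'])
    snap('scene2','scene'); snap('top2','top'); print(s['clock'])
    crop('scene2',230,160,100,100,5.8,'c6')
```

```text
False [ 0.54866433 -0.25806685  0.00846856]
0.18760170073150803 98.72846603393555 [-1.78453537  2.58424994  5.41709379] [0.38153201 0.20063324 0.00491059]
[-0.72170699 -0.72929123 -3.1220347 ] [0.00448742 0.0544834  0.02165689] [ 0.54841182 -0.25783853  0.04983539]
27.0417
```

View pics/c6.png

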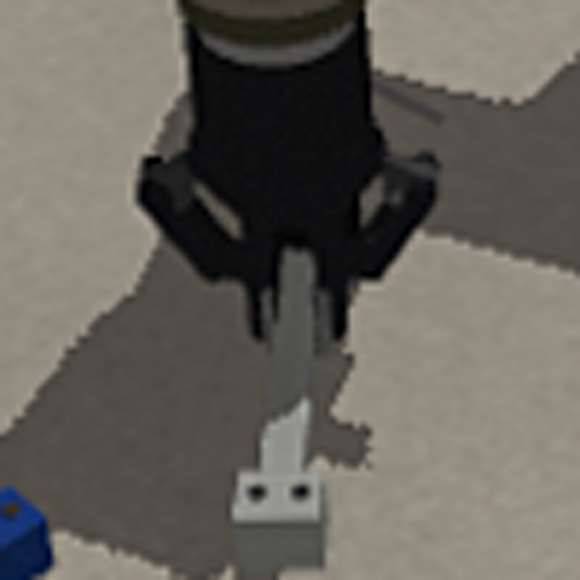

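The carrier is lifted and looks level: the block top is at crop (279,493), with the arm between the pads. Next I'll move it over the jig.

Run:
```python
from fit import *
p=r.x; s=.0018
b=np.array([.4882,-.2446]);k=np.array([.6631,-.2832])
print('block pred',pix('scene2',[*k,.0735]),'seen',(230+279.5/5.8-.5,160+493.5/5.8-.5))
t=np.array(W(p,(s-.028,0,0)))[:2]; q=down(p[2]+np.pi/2)
o=monitor.sense()['position'][:2]
env.movel([*o,.19],.1)
env.movel([*t,.19],.13,frame=q)
env.movel([*t,.0925],.07); env.hold(.4)
m=monitor.sense(); print(m['clock'],m['position'],t,m['finger_gap'],m['contact_force'],m['ft_torque'],R.from_quat(m['ee_rot']).as_matrix()[:,2])
snap('top3','top');snap('scene3','scene')
for y in(-.062,.118):
    h=.046 if y<0 else .032
    P=W(p,(s-.028+y,0,.084+h)); print('top pred',pix('top3',P),'scene pred',pix('scene3',P))
crop('top3',175,125,100,115,5,'a');crop('scene3',390,140,140,115,5,'b')
a=cv2.imread('pics/a.png')[:,100:];bb=cv2.imread('pics/b.png')
cv2.imwrite('pics/c7.png',np.hstack([cv2.convertScaleAbs(a,alpha=1.4)[:, :300],bb[:, :500]]))
```

```text
block pred [277.60022918 244.57801041] seen (277.6896551724138, 244.58620689655174)
34.6 [0.57397315 0.23723342 0.09254731] [0.5739566  0.23725801] 0.18256904972991744 [-1.01352436 -0.6111023  -3.19192695] [-0.07434613 -0.00262964  0.01093256] [ 7.48353619e-05 -1.13227747e-05 -9.99999997e-01]
top pred [215.3101093 205.7615957] scene pred [447.06637452 163.65374466]
top pred [198.63160838 152.26235441] scene pred [498.60900481 202.26814351]
```

View pics/c7.png

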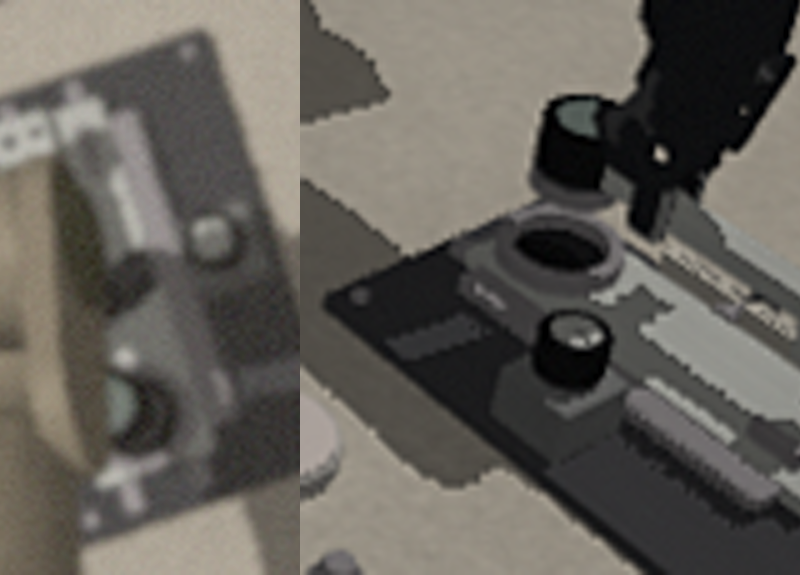

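Run:
```python
from fit import *
p=r.x;f=lambda n,q:pix(n,W(p,q)).round(1)
print('ring scene3',f('scene3',(.0018-.09,0,.044)),'seen',(390+(560-300)/5-.4,140+242/5-.4))
print('ring top1',f('top1',(.0025-.09,0,.044)),'seen',(175+237/5-.4,125+413/5-.4),'chan',f('top1',(.0925,0,.044)),'seen',(175+157/5-.4,125+162/5-.4))
print('barrel disc left edge etc', [pix('scene3',np.array(W(p,(.0018-.09,0,.130)))+.026*np.array([np.cos(t),np.sin(t),0])).round(1).tolist() for t in np.linspace(0,2*np.pi,9)[:-1]])
```

```text
ring scene3 [441.3 188.2] seen (441.6, 188.0)
ring top1 [221.7 207.7] seen (222.0, 207.2) chan [204.8 156.5] seen (206.0, 157.0)
barrel disc left edge etc [[451.4, 168.9], [456.2, 166.5], [455.6, 162.5], [450.0, 159.2], [442.8, 158.6], [438.1, 160.9], [438.5, 164.8], [444.0, 168.2]]
```

```bash
python3 -c "
from h import *
print(monitor.sense()['clock']); print(job.hand_in())"
```

```text
34.7
the job is handed in; nothing more can be done
None
```

The job is handed in at about 35 s: the pointer is opposite the index to within about half a millimetre by the camera images, and the carrier is held level about 4 cm above the seats, barrel over the ring seat and block over the channel seat.

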